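Pin the key-shelf drawer open and stow the torch

ROBOT

A 7-joint arm with a two-finger parallel gripper is mounted at the origin on the work surface. World frame = base frame: x ahead of the robot, y to its left, z up, the work surface at z = 0. Lengths are in m, angles in rad, forces in N, time in s.
With the tool pointing down it reaches from about 0.425 to 0.825 m from the base axis. Payload 3.6 kg.
Tool frame: the origin (TCP) lies at the very end of the fingers, on their centre line; the grasp point (between the pads) lies 19 mm behind it; z points along the fingers, y is the direction in which the jaws open and shut (so a half turn about z gives the same grasp; the last joint's range is limited). The gripper opens to 85 mm and grips with 20 to 120 N. Pads are 22 mm wide; open, the fingers measure 114 mm over their backs; the gripper's body (76 mm by 85 mm) begins 54 mm behind the grasp point. The pads swing forward as they close: fully open they stand 13 mm farther back than shut.
Start: joints at [1.27, 0.615, -0.013, 1.423, 0.008, 1.103, -0.04], TCP at [0.176, -0.626, 0.231] pointing down, gripper open.
Joint ranges: [-3.12, 3.12], [-0.3, 2.06], [-1.34, 1.32], [0.26, 2.42], [-1.36, 4.5], [0.01, 1.98], [-2.84, 2.84]. Speed limits (rad/s): [2.79, 2.79, 3.14, 3.14, 3.14, 3.14, 3.14].

INTERFACE

Orientations are given as [roll, pitch, yaw] about the fixed x, y, z axes, in that order (R = Rz(yaw) Ry(pitch) Rx(roll)).
In Python, from rig import monitor, read_camera, order gives the robot as it stands.
- The arm moves only by the tool carry_out, never from a script. Its argument "steps" is a list that holds one entry, the list of rows, each a list of 5 numbers: the shift along the tool's x, y, z in m, then the turn about the tool's z in degrees, then the closure, from 0 (fully open) to 1 (shut). In form: [[[dx, dy, dz, turn, grip], ...]]. A call has 1 to 12 rows; each row is the pose to reach, as a shift and turn from the pose commanded when the call began, along the tool's axes at that moment; what a row does not reach only later rows make up. A row lasts 1/12 s, in which the tool goes at most 41.7 mm and 7.16 degrees, less where a joint would pass 70% of its speed; a pose out of reach is approached as far as the arm can. A call with a gripper value outside its range is refused whole. The fingers move at their own pace and stop on an object; the grip force is fixed at half the most. Time passes only in rows, so rows that repeat a pose let the fingers close. It gives the time, the measured TCP pose, the force and the opening at its end, in the units of the state.
- monitor.get_state(): the state, without advancing time (a new reading comes with each control period).
- read_camera(name): name is "side" or "top"; returns a dict with "frame" (420x560x3 uint8, red, green, blue), "range_z" (420x560 float32, m along the optical axis (not along the pixel's ray), 0 where there is no reading), "vertical_fov" (degrees; the focal length in pixels is half the picture's height over the tangent of half this angle, whatever the lens; pixels are square), "cx", "cy" (the principal point, pixels), "rvec" (rotation vector, rad) and "tvec" (3), from world to camera coordinates, as OpenCV has them. Camera axes: x right, y down, z forward; pixel columns grow to the right and rows downward; lengths in m; the calibration is good to about 2 mm. A picture is of the moment at which its call begins.
- order.sign_off(): hands the job in, once; it reports no verdict.
The state is a dict: "time_s": time; "joint_pos": joint angles; "dq": joint speeds; "joint_torque": joint torques, N m; "tcp_pos": TCP position; "ee_rot": TCP orientation; "force": force on the tool from outside, world axes, zero at the start; "torque": the same for the moment, N m; "gripper_width": opening from 0.0 (shut) to 1.0 (fully open).
Only numpy, scipy, OpenCV 4.12 (cv2) and the standard library are available. Lean on these libraries where they do the work, as an engineer would, in place of code of your own. Each camera call takes 0.05 s, during which the arm holds its last target. There are 200 camera calls.

TASK

Pull the locking pin out of the post at the front of the little oak shelf (its front faces away from the robot), slide the birch drawer beneath the shelf all the way out to its stop, and push the same pin back into the post, fully home, so that it goes through the drawer's second hole and locks the drawer open. Once it is pinned, take the torch from the top of the shelf and lay it flat in the drawer. Leave everything else where it is.

Things in the scene. Friction and masses are not known exactly. Their poses are not given: they have to be found in the camera images.
- pin_handle (a point): Centre of the locking pin's handle: black plastic block 60 (x) x 26 (y) x 38 (z) mm, flat sided, gripped across its 26 mm. A steel shaft, 14 mm thick, runs 55 mm along +x from the middle of its +x end. 140 g. Starts level and fully home in the post, handle away from the robot. On the table it lies stably on the handle (this point then 19 mm up, shaft level).
- pin_tip (a point): Tip of the pin's shaft, 85 mm along +x from pin_handle, same axes. The last 9 mm taper to 6 mm. A groove 12 mm from the handle takes the spring balls of the post: about 12 N to pull the pin out or push it home. Fully home, the handle's end touches the post's face and this tip is 55 mm past lock_hole.
- lock_hole (a point): Mouth of the level 16 mm hole in the steel-faced oak post (56 mm wide, 24 mm thick, fixed) at the front of the shelf, 65 mm above the table. x points into the hole, back towards the robot (within 0.5 rad); y along the shelf to the side where the drawer comes out; z up. The drawer's front wall (12 mm, two 16 mm holes 125 mm apart) runs 3 mm behind the post.
- board_edge (a point): Middle of the top front edge of the shelf's oak top board (260 mm along y, 205 mm deep, underside 115, top 133 mm above the table), axes as lock_hole. It juts 20 mm out over the post, away from the robot, and an 8 mm steel rail on it stands up to 167 mm: the pin's handle, centred 30 mm out from the post, is reached with the hand leaning away from the shelf, 25 to 40 degrees.
- drawer (a joint): How far the birch drawer is out, m: 0 is closed (first hole behind the post's hole), 0.125 is fully out at its stop (second hole behind the post's hole). It slides along +y of lock_hole on easy runners (about 1 N, more if moved fast), is locked while the pin is in, and stays where it is left.
- drawer_grip (a point): Point to pinch the drawer's finger grip, an oak block on the drawer's outer end beyond the shelf's end: 22 mm thick across x, 55 mm long along y, top 97 and underside 52 mm above the table. The point is 82 mm above the table on the block's middle plane, 35 mm out from the drawer's end. Closed, it is 95 mm along x and 115 mm along y from lock_hole. Moves with the drawer. Axes as lock_hole.
- drawer_floor (a point): On the drawer's inner floor (20 mm above the table), middle of the part open to the sky when fully out: 62 mm each way along y (end wall at +y, shelf board overhead at -y, where the floor runs on) and 52 mm each way along x (walls). Front wall 65 mm high inside, back and end walls 52 mm. Moves with the drawer. Axes as lock_hole.
- torch_centre (a point): Centre of the aluminium torch, 105 mm long along x (lens end at +x), lying roughly along the shelf on its top board, at either end beside the dish; this point is then 149 mm above the table. Hexagonal ends 32 mm across flats, so it does not roll; grip the middle barrel, 25 mm thick and 50 mm long. 110 to 220 g. z points up.
- dish: White ceramic dish, 90 mm across and 30 mm high, on the shelf's top board; origin at the centre of its underside. To be left alone.
- keys: Steel ring 65 mm across with three house keys, lying flat on the table; origin at the ring's centre. To be left alone.
- case: Black plastic sunglasses case 155 x 62 x 46 mm on the table; origin at the centre of its underside, x along its length. To be left alone.
- tin: Round aluminium tin, 68 mm across and 40 mm high, on the table; origin at the centre of its underside. To be left alone.
Mind the look-alikes: they are no part of the job. Leave any pink look-alike of the part that bears pin_handle alone.

How it is judged:
By the outcome, as a careful person would: the job done as asked, in the order asked, and still so for the second after the job is handed in, with the robot touching nothing.
It also fails if it takes over 72 s, if anything falls off the work surface, if the arm or the gripper's body presses on something with over 40 N, if the wrist force passes 120 N, or if a joint passes its speed limit or range.

## Working session

There is one attempt and no reset: what is moved stays moved. The work goes in short steps, Python scripts to look and compute and a tool call to move; the robot and the scene stay as the last step left them, time stands still between calls to the robot, and variables do not carry over. Pictures are saved under pics/ and viewed, about 8 in all and at most 12, crops included, and the job is handed in when it is done.

Besides the shell and the picture viewer there is one more tool, called after "Emit:" as name(argument=value, ...) on one line, values as JSON. carry_out: Moves the arm, as the interface text tells. Its arguments: {"type":"object","properties":{"steps":{"type":"array"}},"required":["steps"]}

```bash
ls; mkdir -p pics; cat > h.py <<'E'
import numpy as np, cv2
from scipy.spatial.transform import Rotation as R
from rig import monitor, read_camera, order
def cam(n):
    c=read_camera(n); f=210/np.tan(np.radians(c['vertical_fov'])/2)
    c['K']=np.array([[f,0,c['cx']],[0,f,c['cy']],[0,0,1]]); c['Rm']=cv2.Rodrigues(np.array(c['rvec'],float))[0]
    c['t']=np.array(c['tvec'],float).ravel(); return c
def pts(c):
    v,u=np.mgrid[:420,:560]; z=c['range_z']; K=c['K']
    p=np.stack([(u-K[0,2])/K[0,0]*z,(v-K[1,2])/K[1,1]*z,z],-1)
    w=(p-c['t'])@c['Rm']; w[z==0]=np.nan; return w
def ray(c,u,v,h):
    d=c['Rm'].T@np.linalg.inv(c['K'])@[u,v,1]; o=-c['Rm'].T@c['t']; return o+d*(h-o[2])/d[2]
def proj(c,P):
    q=(np.atleast_2d(P)@c['Rm'].T+c['t'])@c['K'].T; return q[:,:2]/q[:,2:]
def save(n,im,s=1.4):
    cv2.imwrite('pics/'+n,cv2.resize(np.ascontiguousarray(im[...,::-1]),None,fx=s,fy=s,interpolation=cv2.INTER_CUBIC))
E
python3 - <<'E'
from h import *
for n in('side','top'):
    c=cam(n); save(n+'0.png',c['frame']); print(n,c['K'][0,0],-c['Rm'].T@c['t'],c['Rm'][2])
    np.save(n+'0.npy',pts(c)); np.save(n+'rgb.npy',c['frame'])
print(monitor.get_state())
E
```

```text
pics
side 437.1702777607035 [ 0.35128928 -0.76712159  0.58319454] [ 0.26902742  0.82885167 -0.49053965]
top 417.34647396289813 [0.51183473 0.02266449 1.06991143] [ 0.13480877 -0.02171843 -0.99063359]
{'time_s': 0.1, 'joint_pos': array([ 1.26949305,  0.61583975, -0.01264184,  1.42474716,  0.0080843 ,
        1.10341238, -0.04036598]), 'dq': array([ 0.00214878, -0.00271696, -0.00090751, -0.00421181, -0.00019698,
       -0.00120999,  0.00043931]), 'joint_torque': array([ 1.71726479e-03, -4.70384109e+01,  2.60846419e-01, -1.71570665e+01,
        1.02025145e-02,  5.81260450e-03,  3.98940060e-06]), 'tcp_pos': array([ 0.17622237, -0.6249345 ,  0.2302399 ]), 'ee_rot': array([-3.13923536e+00,  1.41307999e-06,  2.74916439e-01]), 'force': array([ 0.23229422,  0.21647312, -0.47584535]), 'torque': array([-0.00752978,  0.00093304, -0.00861547]), 'gripper_width': 1.000356649552801}
```

View pics/side0.png

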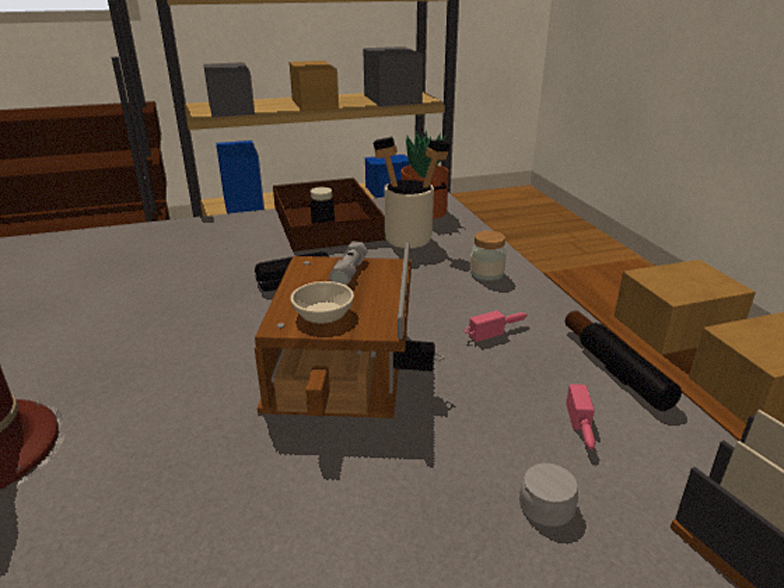

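View pics/top0.png

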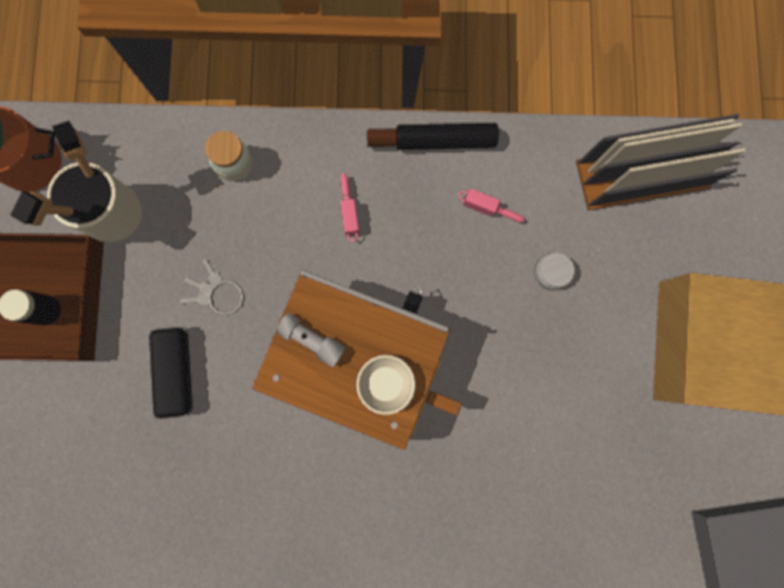

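The top picture (784 px wide) shows the shelf, with its rail on the far side, from (302,275) to (447,328). The black pin handle is at (413,300), the torch at (312,340), the dish at (386,385) and the drawer grip at (443,402), so the drawer comes out to the right (world −y). The two pink look-alikes are at (349,215) and (482,202). Next I'll measure these.

```bash
python3 - <<'E'
from h import *
W={n:np.load(n+'0.npy') for n in('top','side')}; F={n:np.load(n+'rgb.npy') for n in W}
T=W['top']; f=F['top'].astype(int)
v,u=np.mgrid[:420,:560]
box=(u>170)&(u<340)&(v>185)&(v<330)
def rect(m,name,w=T):
    p=w[m][:,:2]; p=p[~np.isnan(p).any(1)]; r=cv2.minAreaRect((p*1000).astype(np.float32)); print(name,len(p),r,'zmed',np.nanmedian(w[m][:,2]))
    return r
z=T[...,2]
m=box&(abs(z-.133)<.006); r=rect(m,'board'); print(cv2.boxPoints(r))
rail=box&(abs(z-.167)<.008)&(v<240)&(f.max(-1)-f.min(-1)<25); rect(rail,'railtop')
g=(f.max(-1)<60)&(u>280)&(u<310)&(v>200)&(v<226); rect(g&(z>.06)&(z<.1),'handle top')
sat=(f[...,0]-f[...,2])>40
rect((u>300)&(u<335)&(v>275)&(v<300)&sat&(z>.08)&(z<.11),'grip')
t=(u>195)&(u<252)&(v>218)&(v<265)&(f.max(-1)-f.min(-1)<25)&(z>.14); rect(t,'torch')
S=W['side'];s=F['side'].astype(int)
h=(s.max(-1)<50)&(u>278)&(u<315)&(v>240)&(v<268)
p=S[h]; p=p[p[:,2]>.03]
print('side handle',len(p),np.nanpercentile(p,[2,50,98],axis=0))
m2=h&(S[...,2]>.076); rect(m2,'side handle top',S)
gs=(u>212)&(u<238)&(v>258)&(v<296)&((s[...,0]-s[...,2])>40); q=S[gs]; 
rect(gs&(S[...,2]>.09)&(S[...,2]<.105),'side grip top',S)
im=F['side'][215:310,170:330]; save('c1.png',im,4.5)
E
```

```text
board 8712 ((522.991943359375, 44.426727294921875), (260.1803894042969, 204.46974182128906), 69.52481842041016) zmed 0.13281211481347502
[[ 381.7101    -41.682938]
 [ 573.26227  -113.20679 ]
 [ 664.2738    130.53639 ]
 [ 472.72162   202.06024 ]]
railtop 543 ((568.6522216796875, 28.735702514648438), (246.77841186523438, 103.71049499511719), 69.57534790039062) zmed 0.16546134711303115
handle top 137 ((619.4530029296875, -55.92649841308594), (25.449771881103516, 31.222732543945312), 68.7900161743164) zmed 0.08101563244280015
grip 215 ((452.6509704589844, -107.78247833251953), (54.90780258178711, 20.764986038208008), 69.28743743896484) zmed 0.09656399272858601
torch 666 ((551.111328125, 109.59828186035156), (106.47758483886719, 35.30805969238281), 60.32345199584961) zmed 0.16076683914232498
side handle 521 [[ 0.57418414 -0.07458023  0.04660263]
 [ 0.60459432 -0.06298365  0.06945619]
 [ 0.62844821 -0.04644038  0.08353638]]
side handle top 180 ((593.3099365234375, -70.37861633300781), (85.52503967285156, 48.01484298706055), 33.403114318847656) zmed 0.08178021525159786
side grip top 231 ((450.04248046875, -108.9041976928711), (57.14380645751953, 21.83667755126953), 69.10696411132812) zmed 0.09732145988385717
```

View pics/c1.png

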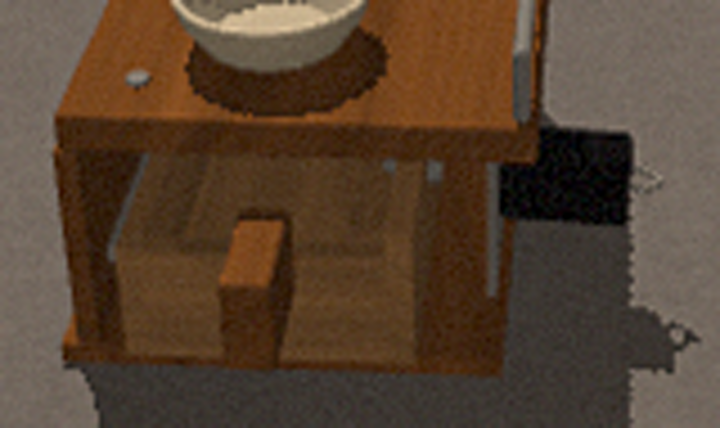

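The crop shows the handle at about (570,175), level and home against the post. The numbers agree with each other: yaw 69.5°, lock_hole ≈ (0.578,−0.0405), and the grip is 94/114.5 mm from it (95/115 given). The interface keeps the tool vertical, so I'll grip the outer ~12 mm of the handle, which keeps the hand's body outside the rail. First I'll check the path heights and work out the first move.

```bash
cat >> h.py <<'E'
n_=np.array([np.cos(np.radians(-20.5)),np.sin(np.radians(-20.5)),0]); y_=np.array([np.cos(np.radians(-110.5)),np.sin(np.radians(-110.5)),0])
LH=np.array([.578,-.0405,0])
def W_(out,al,z): return LH+n_*out+y_*al+[0,0,z]
def loc(p): d=np.asarray(p)-LH; return np.array([d@n_,d@y_,p[2]])
def shift(cur,yawdeg,goal,goalyaw):
    a=np.radians(yawdeg); d=np.asarray(goal)-cur
    return np.round([1000*(d[0]*np.cos(a)+d[1]*np.sin(a)),1000*(d[0]*np.sin(a)-d[1]*np.cos(a)),-1000*d[2],(yawdeg-goalyaw+180)%360-180],1)
E
python3 - <<'E'
from h import *
T=np.load('top0.npy').reshape(-1,3);T=T[~np.isnan(T).any(1)]
for y in np.arange(-.75,.0,.1):
  print(round(y,2),[round(float(T[(abs(T[:,0]-x)<.05)&(abs(T[:,1]-y)<.05)][:,2].max(initial=-1)),2) for x in np.arange(.1,.9,.1)])
print(shift([.176,-.626,.231],15.75,W_(76,0,.230)if 0 else W_(.076,0,.230),-20.5),W_(.076,0,.23), loc([.5511,.1096,.16]))
E
```

```text
-0.75 [-1.0, -1.0, 0.04, 0.01, -1.0, -1.0, 0.01, 0.01]
-0.65 [-1.0, 0.06, 0.05, 0.11, 0.12, 0.12, 0.11, 0.01]
-0.55 [0.03, 0.05, 0.05, 0.11, 0.12, 0.12, 0.12, 0.1]
-0.45 [0.01, 0.01, 0.01, 0.01, 0.11, 0.01, 0.01, 0.15]
-0.35 [0.0, 0.01, 0.01, 0.01, 0.01, 0.01, 0.05, 0.1]
-0.25 [0.01, 0.01, 0.01, 0.01, 0.01, 0.01, 0.04, 0.04]
-0.15 [0.01, 0.01, 0.01, 0.1, 0.13, 0.17, 0.01, 0.04]
-0.05 [0.0, 0.01, 0.01, 0.17, 0.17, 0.17, 0.06, 0.01]
[ 607.1 -409.5    1.    36.2] [ 0.64918709 -0.06711576  0.23      ] [-0.07776261 -0.13117392  0.16      ]
```

Emit:
carry_out(steps=[[[0.0315,-0.0212,0,3,0.4],[0.063,-0.0425,0,6,0.4],[0.0945,-0.0638,0,9,0.4],[0.126,-0.085,0,12,0.4],[0.1575,-0.1062,0,15,0.4],[0.189,-0.1275,0,18,0.4],[0.2205,-0.1488,0,21,0.4],[0.252,-0.17,0,24,0.4],[0.2835,-0.1912,0,27,0.4],[0.315,-0.2125,0,30,0.4],[0.3465,-0.2338,0,33,0.4],[0.378,-0.255,0,36,0.4]]])

```text
time_s: 1.1
tcp_pos: [0.4717, -0.2758, 0.231]
ee_rot: [-3.141, 0.001, -0.356]
force: [0.9, -0.0, -0.3]
gripper_width: 0.599
```

Emit:
carry_out(steps=[[[0.014,-0.037,0,0,0.4],[0.027,-0.074,0,0,0.4],[0.04,-0.111,0,0,0.4],[0.054,-0.148,0,0,0.4],[0.067,-0.185,0,0,0.4],[0.08,-0.222,0,0,0.4],[0.093,-0.25,0.02,0,0.4],[0.093,-0.258,0.05,0,0.4],[0.093,-0.258,0.08,0,0.4],[0.093,-0.258,0.1,0,0.4],[0.093,-0.258,0.1,0,0.4]]])

```text
time_s: 2.02
tcp_pos: [0.6435, -0.0667, 0.1254]
ee_rot: [3.138, 0.012, -0.353]
force: [-0.8, 0.1, -0.6]
gripper_width: 0.596
```

```bash
python3 - <<'E'
from h import *
s=monitor.get_state(); print(s['tcp_pos'],s['ee_rot'],loc(s['tcp_pos']),s['joint_pos'])
for n in('side','top'):
    c=cam(n); w=pts(c); print(n,proj(c,[s['tcp_pos'],W_(.03,0,.065)]))
    p=w.reshape(-1,3); p=p[~np.isnan(p).any(1)]; q=np.stack([(p-s['tcp_pos'])@n_,(p-s['tcp_pos'])@y_,p[:,2]-s['tcp_pos'][2]],1)
    for a,b in((.0,.04),(.04,.07),(.07,.09),(.09,.12),(.12,.16),(.16,.2)):
        m=(abs(q[:,0])<.1)&(abs(q[:,1])<.1)&(q[:,2]>a)&(q[:,2]<b); 
        if m.sum()>5: print(a,m.sum(),np.round(np.percentile(q[m],[1,99],axis=0)[:,:2]*1000))
    if n=='side': u,v=proj(c,s['tcp_pos'])[0].astype(int); save('s2.png',c['frame'][max(0,v-150):v+100,max(0,u-150):u+150],2.4)
E
```

```text
[ 0.64348848 -0.06671907  0.12537134] [ 3.13839304  0.0119312  -0.35264431] [0.07052335 0.00162413 0.12537134] [ 0.02519151  0.72301973  0.07779055  1.54181598 -0.06623372  0.89170119
 -1.79757624]
side [[315.80195974 228.67470999]
 [295.35308448 252.41638164]]
0.0 1189 [[-99. -97.]
 [ 10.  71.]]
0.04 260 [[-62. -94.]
 [ 13.  62.]]
0.07 166 [[-16.   8.]
 [ 18.  67.]]
0.09 420 [[-17. -11.]
 [ 20.  69.]]
0.12 678 [[-35.   8.]
 [ 38.  40.]]
0.16 897 [[-34.  -5.]
 [ 37.  38.]]
top [[300.68058211 203.13298662]
 [291.72724462 221.71542258]]
0.0 952 [[-100.  -99.]
 [ -52.    4.]]
0.04 143 [[-60. -98.]
 [  5.  -9.]]
0.07 21 [[-12. -63.]
 [ -3. -27.]]
0.09 152 [[ -8. -68.]
 [ 16. -38.]]
0.12 13 [[-20. -39.]
 [ -1. -29.]]
0.16 11 [[-19. -36.]
 [ -6. -29.]]
```

View pics/s2.png

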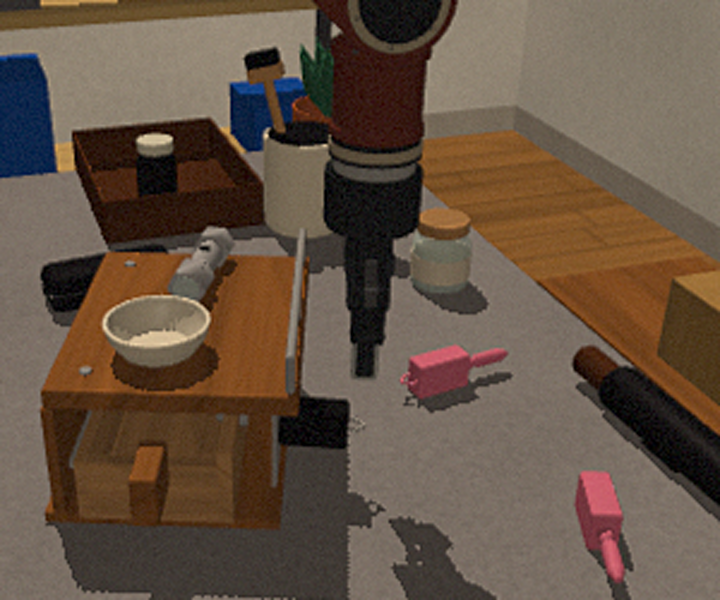

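The side crop shows the hand above and outside the handle (handle at about (315,420), tips at (365,375)). The hand is only ±20 mm wide along x up to about 0.11 m above the TCP, so I can get further in than I feared. Next I lower it outside the handle.

Emit:
carry_out(steps=[[[0,0,0.025,0,0.4],[0,0,0.05,0,0.4],[0,0,0.068,0,0.4],[0,0,0.068,0,0.4],[0,0,0.068,0,0.4]]])

```text
time_s: 2.53
tcp_pos: [0.6484, -0.0681, 0.0646]
ee_rot: [-3.141, -0.002, -0.354]
force: [-0.1, 0.0, 0.9]
gripper_width: 0.598
```

```bash
python3 - <<'E'
from h import *
s=monitor.get_state(); print(s['time_s'],s['tcp_pos'],s['ee_rot'],loc(s['tcp_pos'])*1000,s['force'])
c=cam('side'); w=pts(c); p=w.reshape(-1,3); p=p[~np.isnan(p).any(1)]; q=np.stack([(p-s['tcp_pos'])@n_,(p-s['tcp_pos'])@y_,p[:,2]-s['tcp_pos'][2]],1)
for a in np.arange(0,.16,.01):
    m=(abs(q[:,0])<.05)&(abs(q[:,1])<.1)&(q[:,2]>a)&(q[:,2]<a+.01)&(loc([0,0,0])[0]*0+((p-LH)@n_)>.024)
    if m.sum()>3: print(round(a,3),m.sum(),np.round(np.percentile(q[m],[2,98],axis=0)[:,:2]*1000))
f=c['frame'].astype(int); v,u=np.mgrid[:420,:560]
h=(f.max(-1)<50)&(u>278)&(u<312)&(v>240)&(v<268)
E
```

```text
2.5333 [ 0.64838042 -0.06810142  0.06463627] [-3.14113818e+00 -1.62978449e-03 -3.53956259e-01] [75.58960004  1.20574517 64.63626649] [-0.106564    0.03980342  0.87943263]
0.0 87 [[-48.  10.]
 [  9.  36.]]
0.01 199 [[-48. -12.]
 [  9.  40.]]
0.02 48 [[-11. -27.]
 [ 10.  42.]]
0.03 34 [[-9. 33.]
 [10. 42.]]
0.05 73 [[-13. -24.]
 [ 12.  60.]]
0.06 40 [[-17. -20.]
 [ 11.  63.]]
0.07 66 [[-15.  24.]
 [ 16.  65.]]
0.08 73 [[-16.  18.]
 [ 15.  67.]]
0.09 107 [[-18.  -7.]
 [ 18.  69.]]
0.1 196 [[-18.  -8.]
 [ 18.  69.]]
0.11 72 [[-11.  33.]
 [ 10.  47.]]
0.12 64 [[-20.  29.]
 [ 12.  41.]]
0.13 170 [[-36.  11.]
 [ 34.  40.]]
0.14 186 [[-37.  10.]
 [ 34.  40.]]
0.15 186 [[-35.  13.]
 [ 35.  39.]]
```

Emit:
carry_out(steps=[[[0,-0.001,0.007,0,0.4],[-0.005,-0.001,0.007,0,0.4],[-0.01,-0.001,0.007,0,0.4],[-0.015,-0.001,0.007,0,0.4],[-0.018,-0.001,0.007,0,0.4],[-0.02,-0.001,0.007,0,0.4],[-0.021,-0.001,0.007,0,0.4]]])

```text
time_s: 3.17
tcp_pos: [0.6279, -0.0593, 0.0566]
ee_rot: [-3.141, -0.0, -0.353]
force: [0.9, 0.7, -0.3]
gripper_width: 0.604
```

Emit:
carry_out(steps=[[[-0.004,0,0,0,0.4],[-0.007,0,0,0,0.4],[-0.007,0,0,0,0.4],[-0.007,0,0,0,0.7],[-0.007,0,0,0,0.85],[-0.007,0,0,0,0.95],[-0.007,0,0,0,0.95],[-0.007,0,0,0,0.95]]])

```text
time_s: 3.83
tcp_pos: [0.6218, -0.0572, 0.0564]
ee_rot: [-3.141, -0.0, -0.354]
force: [0.1, -0.6, 0.4]
gripper_width: 0.292
```

Emit:
carry_out(steps=[[[0.005,0,0,0,0.95],[0.01,0,0,0,0.95],[0.018,0,0,0,0.95],[0.026,0,0,0,0.95],[0.036,0,0,0,0.95],[0.048,0,0,0,0.95],[0.06,0,0,0,0.95],[0.072,0,0,0,0.95],[0.08,0,0,0,0.95],[0.08,0,0,0,0.95],[0.08,0,0,0,0.95],[0.08,0,0,0,0.95]]])

```text
time_s: 4.83
tcp_pos: [0.6959, -0.0845, 0.0558]
ee_rot: [3.142, 0.002, -0.353]
force: [0.4, 0.2, -1.8]
gripper_width: 0.294
```

```bash
python3 - <<'E'
from h import *
s=monitor.get_state(); print(s['tcp_pos'],s['ee_rot'],loc(s['tcp_pos'])*1000,s['force'],s['gripper_width'])
c=cam('side'); u,v=proj(c,s['tcp_pos'])[0].astype(int); print(u,v); save('s3.png',c['frame'][v-65:v+50,u-90:u+60],4.5)
E
```

```text
[ 0.69591316 -0.08446207  0.055767  ] [ 3.14151027e+00  1.68462218e-03 -3.53379205e-01] [ 1.25841816e+02 -1.16011015e-01  5.57669973e+01] [ 0.39637436  0.16184568 -1.80419664] 0.29371505027903794
340 257
```

View pics/s3.png

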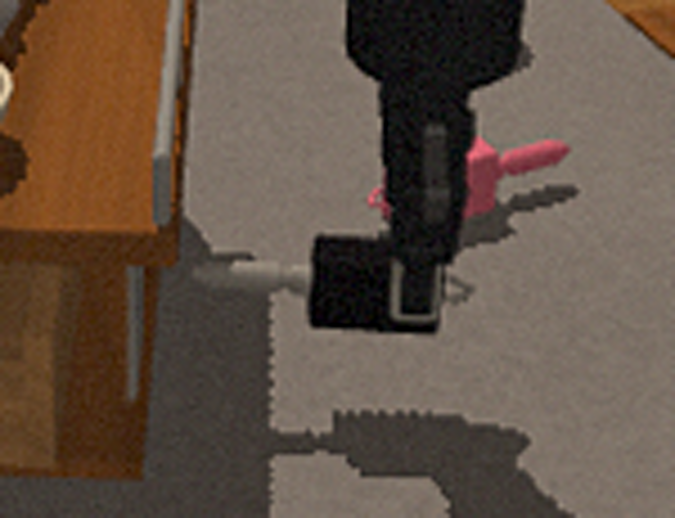

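The pin is out, level, and held at the outer end of its handle (crop: handle at about (375,285), tip at about (200,270)). I'll set it on the table directly below.

Emit:
carry_out(steps=[[[0,0,0.015,0,0.95],[0,0,0.03,0,0.95],[0,0,0.04,0,0.95],[0,0,0.0445,0,0.95],[0,0,0.0455,0,0.95],[0,0,0.0455,0,0.95],[0,0,0.0455,0,0.95],[0,0,0.0455,0,0.8],[0,0,0.0455,0,0.6],[0,0,0.0455,0,0.5],[0,0,0.0455,0,0.4],[0,0,0.0455,0,0.4]]])

```text
time_s: 5.88
tcp_pos: [0.6967, -0.0847, 0.0107]
ee_rot: [-3.142, -0.0, -0.353]
force: [-0.8, 0.6, -0.5]
gripper_width: 0.595
```

Emit:
carry_out(steps=[[[0,0,-0.035,0,0.4],[0,0,-0.07,0,0.4],[0,0.01,-0.108,-7,0.4],[0,0.03,-0.145,-14,0.4],[-0.01,0.05,-0.175,-21,0.4],[-0.035,0.07,-0.19,-28,0.4],[-0.065,0.09,-0.19,-35,0.4],[-0.098,0.105,-0.19,-42,0.4],[-0.132,0.115,-0.19,-49,0.4],[-0.168,0.115,-0.19,-56,0.4],[-0.2,0.115,-0.19,-63,0.4],[-0.2215,0.115,-0.19,-70,0.4]]])

```text
time_s: 6.88
tcp_pos: [0.4456, -0.1153, 0.2007]
ee_rot: [-3.14, 0.002, 0.874]
force: [0.2, -0.3, 0.0]
gripper_width: 0.596
```

Emit:
carry_out(steps=[[[0,0,0,-7,0.4],[0,0,0.01,-14,0.4],[0,0,0.03,-20,0.4],[0,0,0.05,-20,0.4],[0,0,0.06,-20,0.4],[0,0,0.06,-20,0.4]]])

```text
time_s: 7.38
tcp_pos: [0.4475, -0.116, 0.1389]
ee_rot: [-3.137, 0.0, 1.217]
force: [0.0, 0.3, -0.1]
gripper_width: 0.605
```

```bash
python3 - <<'E'
from h import *
s=monitor.get_state(); p=s['tcp_pos'];print(p,s['ee_rot'],loc(p)*1000,s['joint_pos'])
print(shift(p,np.degrees(s['ee_rot'][2]),W_(-.095,.115,.07),69.5))
c=cam('top'); w=pts(c); f=c['frame'].astype(int); q=w.reshape(-1,3); L=np.stack([(q-LH)@n_,(q-LH)@y_,q[:,2]],1)
m=(L[:,0]>.05)&(L[:,0]<.16)&(abs(L[:,1])<.06)&(L[:,2]>.028)&(L[:,2]<.05)&(f.reshape(-1,3).max(1)<70)
r=cv2.minAreaRect((L[m,:2]*1000).astype(np.float32)); print('handle on table (out,al)',r,m.sum())
E
```

```text
[ 0.44749815 -0.11595487  0.13886218] [-3.13682485e+00  4.61952980e-04  1.21696738e+00] [-95.81260615 116.37918602 138.86217789] [ 0.44578143  0.48364832 -0.33880489  2.04844532  0.25596717  0.65392647
 -0.41600363]
[ 1.4  0.8 68.9  0.2]
handle on table (out,al) ((109.27330017089844, 0.0703725814819336), (24.29709243774414, 58.10567855834961), 89.4454574584961) 219
```

Emit:
carry_out(steps=[[[0,0.001,0.025,0,0.4],[0,0.001,0.05,0,0.4],[0,0.001,0.067,0,0.4],[0,0.001,0.067,0,0.4],[0,0.001,0.067,0,0.5],[0,0.001,0.067,0,0.7],[0,0.001,0.067,0,0.85],[0,0.001,0.067,0,0.95],[0,0.001,0.067,0,0.95],[0,0.001,0.067,0,0.95]]])

```text
time_s: 8.27
tcp_pos: [0.4476, -0.1155, 0.0752]
ee_rot: [-3.138, 0.001, 1.216]
force: [-5.7, 3.2, 6.1]
gripper_width: 0.247
```

Emit:
carry_out(steps=[[[-0.008,0.001,0,0,0.95],[-0.018,0.001,0,0,0.95],[-0.032,0.001,0,0,0.95],[-0.046,0.001,0,0,0.95],[-0.06,0.001,0,0,0.95],[-0.074,0.001,0,0,0.95],[-0.088,0.001,0,0,0.95],[-0.102,0.001,0,0,0.95],[-0.112,0.001,0,0,0.95],[-0.119,0.001,0,0,0.95],[-0.122,0.001,0,0,0.95],[-0.122,0.001,0,0,0.95]]])

```text
time_s: 9.27
tcp_pos: [0.4039, -0.2313, 0.0751]
ee_rot: [-3.134, 0.003, 1.214]
force: [-8.8, 1.9, 9.3]
gripper_width: 0.249
```

Emit:
carry_out(steps=[[[-0.002,-0.001,0,0,0.95],[-0.004,-0.001,0,0,0.95],[-0.006,-0.001,0,0,0.95],[-0.006,-0.001,0,0,0.95],[-0.006,-0.001,0,0,0.95]]])

```text
time_s: 9.68
tcp_pos: [0.4036, -0.2323, 0.0751]
ee_rot: [-3.136, -0.003, 1.218]
force: [-4.3, 7.6, 6.7]
gripper_width: 0.249
```

Emit:
carry_out(steps=[[[-0.006,-0.001,0,0,0.7],[-0.006,-0.001,0,0,0.4],[-0.006,-0.001,0,0,0.4],[-0.006,-0.001,-0.03,0,0.4],[-0.006,-0.001,-0.065,0,0.4],[-0.006,0.01,-0.1,7,0.4],[0.0,0.035,-0.12,14,0.4],[0.01,0.065,-0.125,21,0.4],[0.03,0.095,-0.125,28,0.4],[0.055,0.12,-0.125,35,0.4],[0.08,0.145,-0.125,42,0.4],[0.105,0.17,-0.125,49,0.4]]])

```text
time_s: 10.68
tcp_pos: [0.6034, -0.1965, 0.1997]
ee_rot: [3.14, -0.001, 0.355]
force: [0.5, -0.1, -0.0]
gripper_width: 0.598
```

```bash
python3 - <<'E'
from h import *
s=monitor.get_state(); p=s['tcp_pos'];print(s['time_s'],p,s['ee_rot'],loc(p)*1000,s['force'])
print(shift(p,np.degrees(s['ee_rot'][2]),W_(.1265,0,.2),-20.3))
c=cam('top'); w=pts(c); f=c['frame'].astype(int); q=w.reshape(-1,3); L=np.stack([(q-LH)@n_,(q-LH)@y_,q[:,2]],1)
m=(L[:,0]<-.05)&(L[:,0]>-.14)&(abs(L[:,1]-.24)<.06)&(abs(L[:,2]-.097)<.008)
r=cv2.minAreaRect((L[m,:2]*1000).astype(np.float32)); print('grip block',r,m.sum())
E
```

```text
10.6833 [ 0.60343917 -0.1964921   0.19967728] [ 3.14023853e+00 -1.40462649e-03  3.55326982e-01] [ 78.45775205 137.2044739  199.67728042] [ 0.45977635 -0.14864011 -0.00046247]
[126.1 -72.3  -0.3  40.7]
grip block ((-93.83935546875, 231.83705139160156), (21.575510025024414, 55.404624938964844), 0.20830900967121124) 236
```

Emit:
carry_out(steps=[[[0.032,-0.018,0,7,0.4],[0.064,-0.036,0,14,0.4],[0.095,-0.054,0,21,0.4],[0.126,-0.072,0,28,0.4],[0.126,-0.072,0.03,35,0.4],[0.126,-0.072,0.06,41,0.4],[0.126,-0.072,0.09,41,0.4],[0.126,-0.072,0.11,41,0.4],[0.126,-0.072,0.11,41,0.4],[0.126,-0.072,0.11,41,0.4]]])

```text
time_s: 11.57
tcp_pos: [0.6935, -0.0849, 0.0882]
ee_rot: [3.141, 0.002, -0.353]
force: [0.1, -0.2, 0.7]
gripper_width: 0.602
```

```bash
python3 - <<'E'
from h import *
s=monitor.get_state(); p=s['tcp_pos'];print(s['time_s'],p,s['ee_rot'],loc(p)*1000,s['force'])
E
```

```text
11.5667 [ 0.69347913 -0.08485688  0.08824657] [ 3.14136071e+00  1.63989382e-03 -3.53196070e-01] [123.70019259   1.10620973  88.24656681] [ 0.14081165 -0.15992532  0.65295048]
```

Emit:
carry_out(steps=[[[0.002,-0.001,0.03,0,0.4],[0.002,-0.001,0.06,0,0.4],[0.002,-0.001,0.075,0,0.4],[0.002,-0.001,0.077,0,0.4],[0.002,-0.001,0.077,0,0.4],[0.002,-0.001,0.077,0,0.6],[0.002,-0.001,0.077,0,0.8],[0.002,-0.001,0.077,0,0.95],[0.002,-0.001,0.077,0,0.95],[0.002,-0.001,0.077,0,0.95]]])

```text
time_s: 12.4
tcp_pos: [0.6982, -0.0849, 0.0146]
ee_rot: [-3.14, -0.005, -0.354]
force: [-0.2, 0.5, 7.1]
gripper_width: 0.287
```

```bash
python3 - <<'E'
from h import *
s=monitor.get_state(); p=s['tcp_pos'];print(s['time_s'],p,s['ee_rot'],loc(p)*1000,s['force'],s['gripper_width'])
E
```

```text
12.4 [ 0.69820056 -0.08491643  0.01464659] [-3.14039402 -0.00516133 -0.35353845] [128.14348019  -0.49149104  14.64659442] [-0.24945742  0.48590942  7.09365975] 0.2873348730348678
```

Emit:
carry_out(steps=[[[0,0,-0.01,0,0.95],[0,0,-0.022,0,0.95],[0,0,-0.036,0,0.95],[0,0,-0.046,0,0.95],[0,0,-0.046,0,0.95],[0,0,-0.046,0,0.95],[0,0,-0.046,0,0.95]]])

```text
time_s: 12.98
tcp_pos: [0.6956, -0.0844, 0.0576]
ee_rot: [3.141, 0.001, -0.353]
force: [-0.3, 0.2, -1.6]
gripper_width: 0.293
```

```bash
python3 - <<'E'
from h import *
s=monitor.get_state(); p=s['tcp_pos'];print(s['time_s'],p,s['ee_rot'],loc(p)*1000,s['force'],s['gripper_width'])
c=cam('side'); f=c['frame']; uv=proj(c,[p,W_(.055,0,.065),W_(.0,0,.065),W_(.03,0,.065)]); print(uv)
u,v=uv[0].astype(int); save('s4.png',f[v-65:v+50,u-90:u+60],4.5)
w=pts(c); q=w.reshape(-1,3); L=np.stack([(q-LH)@n_,(q-LH)@y_,q[:,2]],1)
h=(L[:,0]>.078)&(L[:,0]<.108)&(abs(L[:,1])<.03)&(L[:,2]>.03)&(L[:,2]<.1); print('handle',h.sum(),np.percentile(L[h]*1000,[2,50,98],axis=0))
sh=(L[:,0]>.03)&(L[:,0]<.07)&(abs(L[:,1])<.02)&(L[:,2]>.035)&(L[:,2]<.1); print('shaft',sh.sum(),np.median(L[sh],0)*1000)
a=L[sh]; print(np.polyfit(a[:,0],a[:,2],1),np.polyfit(a[:,0],a[:,1],1),np.percentile(a*1000,[5,95],axis=0))
E
```

```text
12.9833 [ 0.69558886 -0.08442433  0.05757586] [ 3.14147334e+00  9.78983378e-04 -3.53445860e-01] [ 1.25524840e+02 -3.77901674e-02  5.75758584e+01] [-0.30760829  0.23236851 -1.581325  ] 0.29287688104526266
[[340.86971145 256.63349365]
 [307.2911463  252.75445289]
 [281.06028503 252.01162711]
 [295.35308448 252.41638164]]
handle 301 [[ 78.80931878  -7.8943176   45.55325579]
 [ 93.10389718  13.43870296  72.59761782]
 [107.41941836  16.51649524  82.31896219]]
shaft 126 [50.10454813  5.99462398 66.01049533]
[-0.00612498  0.06580976] [-0.03679729  0.00733344] [[3.34172983e+01 5.96162135e-03 5.82183512e+01]
 [6.84234092e+01 9.34393590e+00 7.00773665e+01]]
```

View pics/s4.png

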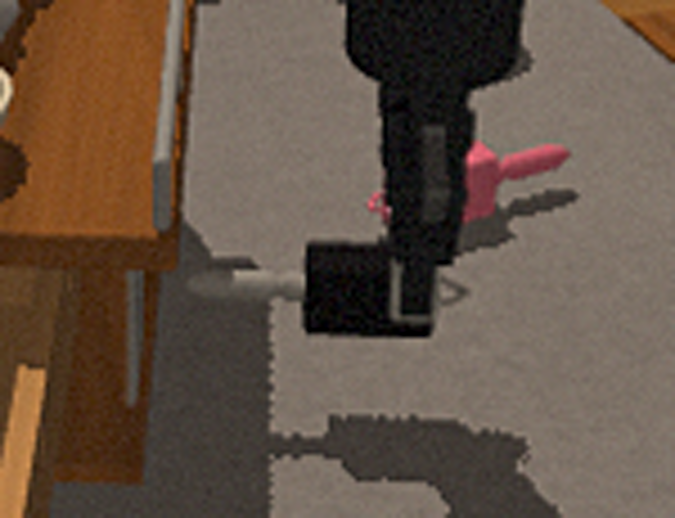

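The crop shows the pin held at the same height as before, but the shaft tip (195,283) looks slightly lower than it did. I'll measure its pitch.

```bash
cat > pitch.py <<'E'
from h import *
s=monitor.get_state(); p=s['tcp_pos']; D=loc(p)[0]; c=cam('side'); f=c['frame'].astype(int)
hc=D-.017
for o in (hc-.08,hc-.07,hc-.06,hc-.05,hc-.04,hc-.035):
    u,v=proj(c,W_(o,0,.065))[0]; ui=int(round(u)); col=f[int(v)-14:int(v)+15,ui].mean(-1)
    print(round(o*1000),round(u,1),round(v,1),col.astype(int).tolist())
for o in (hc-.026,hc-.015,hc-.006):
    for y,z in((.013,.084),(.013,.046)):
        u,v=proj(c,W_(o,y,z))[0]; ui=int(round(u)); print('edge',z,round(u,1),round(v,1),f[int(v)-6:int(v)+7,ui].mean(-1).astype(int).tolist())
E
python3 pitch.py
```

```text
28 294.5 252.4 [117, 111, 120, 115, 114, 123, 130, 84, 56, 54, 58, 64, 53, 67, 75, 82, 79, 80, 73, 67, 55, 62, 58, 57, 61, 62, 56, 57, 59]
38 299.3 252.5 [117, 117, 117, 115, 120, 118, 120, 117, 117, 129, 80, 53, 51, 63, 70, 82, 80, 80, 76, 71, 59, 58, 61, 62, 59, 59, 60, 59, 53]
48 304.1 252.7 [117, 115, 119, 118, 116, 115, 112, 112, 115, 122, 73, 54, 51, 116, 134, 115, 96, 86, 82, 71, 66, 59, 55, 56, 57, 58, 62, 64, 63]
58 308.9 252.8 [116, 117, 121, 111, 116, 113, 116, 118, 121, 114, 116, 114, 117, 130, 134, 117, 106, 88, 74, 83, 70, 53, 69, 62, 72, 52, 67, 71, 67]
68 313.7 252.9 [115, 117, 113, 116, 119, 116, 116, 112, 113, 115, 120, 118, 112, 125, 139, 119, 94, 84, 76, 61, 90, 117, 113, 114, 113, 119, 115, 113, 112]
73 316.0 253.0 [116, 117, 112, 114, 117, 118, 121, 119, 117, 118, 116, 118, 125, 139, 124, 109, 89, 80, 75, 95, 123, 120, 122, 114, 117, 115, 121, 118, 112]
edge 0.084 320.9 249.0 [118, 105, 49, 9, 15, 27, 29, 29, 16, 1, 14, 13, 15]
edge 0.046 320.1 264.2 [8, 0, 13, 14, 18, 11, 1, 56, 113, 118, 117, 112, 119]
edge 0.084 326.3 249.2 [117, 106, 43, 19, 19, 25, 12, 30, 16, 1, 6, 12, 19]
edge 0.046 325.4 264.3 [14, 5, 9, 8, 0, 17, 10, 20, 114, 123, 118, 117, 116]
edge 0.084 330.7 249.3 [117, 130, 62, 10, 10, 23, 24, 26, 12, 17, 12, 0, 8]
edge 0.046 329.7 264.5 [2, 13, 1, 18, 10, 10, 1, 21, 114, 111, 115, 112, 118]
```

The tip droops roughly 2–3°, about 3 mm at the tip. That is inside the 5 mm lead-in, so I'll raise the pin 2 mm and insert slowly, watching the force.

Emit:
carry_out(steps=[[[0,0,-0.002,0,0.95],[-0.008,0,-0.002,0,0.95],[-0.015,0,-0.002,0,0.95],[-0.02,0,-0.002,0,0.95],[-0.024,0,-0.002,0,0.95],[-0.028,0,-0.002,0,0.95],[-0.032,0,-0.002,0,0.95],[-0.035,0,-0.002,0,0.95],[-0.035,0,-0.002,0,0.95]]])

```text
time_s: 13.83
tcp_pos: [0.6626, -0.072, 0.0599]
ee_rot: [-3.142, 0.001, -0.353]
force: [-0.3, -0.1, -1.3]
gripper_width: 0.292
```

```bash
python3 - <<'E'
from h import *
s=monitor.get_state(); p=s['tcp_pos'];print(s['time_s'],loc(p)*1000,s['ee_rot'],'F',s['force']@n_,s['force']@y_,s['force'][2],s['torque'],s['gripper_width'])
E
```

```text
13.8333 [90.30334251 -0.1311117  59.86968309] [-3.14150091e+00  7.74488187e-04 -3.53079588e-01] F -0.27782904836292865 0.25388544445902983 -1.2795930112067102 [-0.02993224 -0.06305773  0.0090035 ] 0.2917376489791828
```

Emit:
carry_out(steps=[[[-0.003,0,0.0005,0,0.95],[-0.006,0,0.001,0,0.95],[-0.009,0,0.001,0,0.95],[-0.012,0,0.0015,0,0.95],[-0.015,0,0.0015,0,0.95],[-0.018,0,0.0015,0,0.95],[-0.02,0,0.0015,0,0.95],[-0.02,0,0.0015,0,0.95]]])

```text
time_s: 14.5
tcp_pos: [0.6479, -0.0663, 0.06]
ee_rot: [-3.14, -0.009, -0.354]
force: [4.0, -0.6, -0.4]
gripper_width: 0.29
```

```bash
cat >st.py <<'E'
from h import *
s=monitor.get_state(); p=s['tcp_pos'];print(s['time_s'],loc(p)*1000,s['ee_rot'],'F',s['force']@n_,s['force']@y_,s['force'][2],s['torque'],s['gripper_width'])
E
python3 st.py
```

```text
14.5 [74.51916366 -0.33930319 60.02061104] [-3.13976659 -0.00868912 -0.3540883 ] F 3.9743361521376297 -0.8275433528584784 -0.35927460950593315 [-0.16056215 -0.97158918 -0.05011656] 0.29016061994383785
```

Emit:
carry_out(steps=[[[-0.003,0,0.0,0,0.95],[-0.006,0,0,0,0.95],[-0.009,0,0,0,0.95],[-0.012,0,0,0,0.95],[-0.012,0,0,0,0.95]]])

```text
time_s: 14.92
tcp_pos: [0.6368, -0.0621, 0.06]
ee_rot: [-3.14, -0.009, -0.354]
force: [4.8, -1.5, 0.2]
gripper_width: 0.291
```

```bash
python3 st.py; python3 pitch.py | head -0; python3 - <<'E'
from h import *
c=cam('side'); u,v=proj(c,W_(.03,0,.065))[0].astype(int); save('s5.png',c['frame'][v-50:v+50,u-60:u+70],5)
E
```

```text
14.9167 [62.63857234 -0.31037635 60.03340246] [-3.13973904 -0.00900429 -0.35403189] F 4.991273567315744 -0.24232287875878455 0.21444719148775662 [-0.27348403 -0.8138122  -0.01645856] 0.291209686056121Exception ignored on flushing sys.stdout:
BrokenPipeError: [Errno 32] Broken pipe
```

View pics/s5.png

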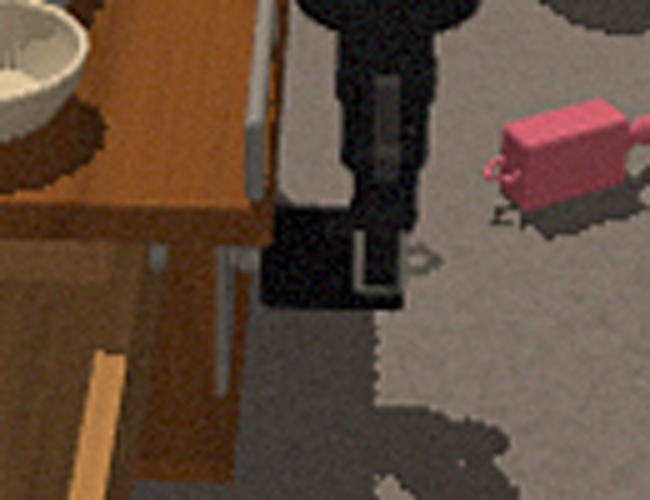

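The crop shows the shaft well into the post (handle at about (310,255), gap of about 15 mm left) and the friction steady at 5 N. Now I push it home.

Emit:
carry_out(steps=[[[-0.003,0,0.0,0,0.95],[-0.006,0,0,0,0.95],[-0.009,0,0,0,0.95],[-0.012,0,0,0,0.95],[-0.015,0,0,0,0.95],[-0.018,0,0,0,0.95],[-0.021,0,0,0,0.95],[-0.023,0,0,0,0.95],[-0.023,0,0,0,0.95]]])

```text
time_s: 15.77
tcp_pos: [0.6241, -0.0577, 0.0614]
ee_rot: [-3.137, -0.03, -0.356]
force: [20.9, -5.6, -6.2]
gripper_width: 0.294
```

```bash
python3 st.py
```

```text
15.7667 [ 4.91608804e+01 -1.09412160e-02  6.14092339e+01] [-3.13730972 -0.02957334 -0.35614051] F 21.511888668385883 -2.0786099314394386 -6.168686763695411 [-1.25704934 -3.95578385 -0.13015709] 0.2940376526767019
```

Emit:
carry_out(steps=[[[-0.003,0,0.0,0,0.95],[-0.006,0,0,0,0.95],[-0.006,0,0,0,0.95],[-0.003,0,0,0,0.95],[0.004,0,0,0,0.95],[0.01,0,0,0,0.95],[0.01,0,0,0,0.8],[0.01,0,0,0,0.6],[0.01,0,0,0,0.4],[0.01,0,0,0,0.4]]])

```text
time_s: 16.6
tcp_pos: [0.6182, -0.056, 0.0571]
ee_rot: [3.141, 0.006, -0.353]
force: [0.3, -0.3, 0.4]
gripper_width: 0.6
```

```bash
python3 st.py
```

```text
16.6 [43.09226152  0.4144561  57.10107559] [ 3.140567    0.00598353 -0.35270027] F 0.3761835496554349 0.2136339048621384 0.3912571201959472 [ 0.05879033 -0.0221919   0.00624713] 0.5996420307933915
```

Emit:
carry_out(steps=[[[0.015,0,0.0,0,0.4],[0.035,0,0,0,0.4],[0.05,0,0,0,0.4],[0.05,0,-0.03,0,0.8],[0.05,0,-0.07,0,0.95],[0.05,0,-0.11,0,1],[0.05,0,-0.11,0,1]]])

```text
time_s: 17.18
tcp_pos: [0.6719, -0.0743, 0.1766]
ee_rot: [-3.138, -0.013, -0.353]
force: [1.7, 0.1, 1.4]
gripper_width: 0.034
```

```bash
cat > pin.py <<'E'
from h import *
import sys
v,u=np.mgrid[:420,:560]
def ana(T,f,S,s):
    f=f.astype(int); s=s.astype(int)
    g=(f.max(-1)<60)&(u>275)&(u<315)&(v>195)&(v<230)&(T[...,2]>.06)&(T[...,2]<.1)
    L=np.stack([(T-LH)@n_,(T-LH)@y_,T[...,2]],-1)[g]*1000; print('top handle out/al/z',g.sum(),np.round(np.percentile(L,[3,50,97],axis=0),1).tolist())
    M=np.stack([(S-LH)@n_,(S-LH)@y_,S[...,2]],-1)*1000
    h=(s.max(-1)<50)&(M[...,2]>42)&(M[...,2]<90)&(M[...,0]>-5)&(M[...,0]<75)&(abs(M[...,1])<22)
    p=M[h]; print('side',h.sum(),np.round(np.percentile(p,[3,50,97],axis=0),1).tolist(),'px',np.percentile(u[h],[1,99]),np.percentile(v[h],[1,99]))
ana(np.load('top0.npy'),np.load('toprgb.npy'),np.load('side0.npy'),np.load('sidergb.npy'))
c=cam('top');d=cam('side'); ana(pts(c),c['frame'],pts(d),d['frame'])
a,b=proj(d,W_(.03,0,.065))[0].astype(int); save(sys.argv[1],d['frame'][b-50:b+50,a-60:a+70],5)
s=monitor.get_state(); print(loc(s['tcp_pos']))
E
python3 pin.py s6.png
```

```text
top handle out/al/z 137 [[29.5, -11.8, 77.9], [43.5, 0.4, 81.0], [58.3, 11.9, 84.3]]
side 517 [[2.7, -5.2, 47.5], [33.1, 13.5, 69.1], [58.1, 16.1, 83.2]] px [281. 309.] [244. 264.]
top handle out/al/z 123 [[29.8, -11.4, 78.3], [43.3, -0.5, 80.8], [57.9, 11.2, 84.2]]
side 514 [[2.6, -4.2, 46.7], [32.5, 13.4, 68.4], [57.7, 16.1, 83.1]] px [281. 309.] [244. 264.]
[ 0.09570605 -0.00027298  0.16978037]
```

View pics/s6.png

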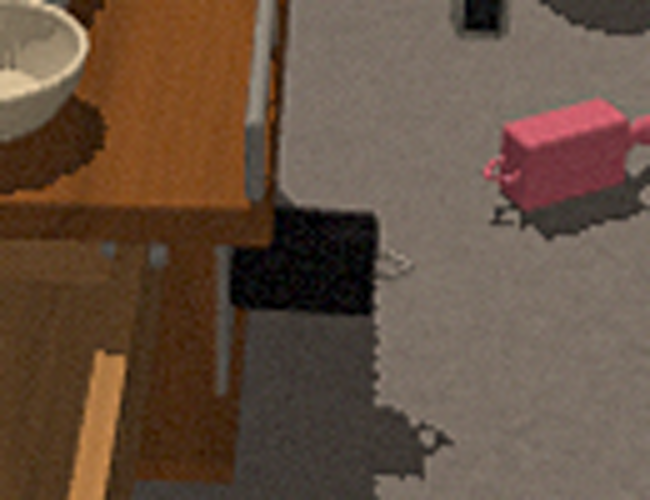

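The pin is back to within 0.4 mm of its original fully home position in both views, and the crop shows the handle against the post at (305,260). The torch is next.

Emit:
carry_out(steps=[[[0,0,-0.03,-7,0.4],[-0.005,-0.005,-0.06,-14,0.4],[-0.015,-0.015,-0.065,-21,0.4],[-0.03,-0.027,-0.065,-28,0.4],[-0.048,-0.04,-0.065,-35,0.4],[-0.068,-0.054,-0.065,-42,0.4],[-0.09,-0.07,-0.065,-49,0.4],[-0.112,-0.086,-0.065,-56,0.4],[-0.134,-0.102,-0.065,-63,0.4],[-0.154,-0.117,-0.065,-70,0.4],[-0.173,-0.131,-0.065,-77,0.4],[-0.173,-0.131,-0.065,-80.5,0.4]]])

```text
time_s: 18.28
tcp_pos: [0.5453, 0.1148, 0.2313]
ee_rot: [-3.133, 0.002, 1.067]
force: [-0.2, 0.8, 0.4]
gripper_width: 0.599
```

Emit:
carry_out(steps=[[[0,0,0.02,0,0.4],[0,0,0.04,0,0.4],[0,0,0.04,0,0.4]]])

```text
time_s: 18.53
tcp_pos: [0.5461, 0.1074, 0.1877]
ee_rot: [-3.131, 0.009, 1.053]
force: [-0.7, 0.6, -1.1]
gripper_width: 0.603
```

```bash
python3 - <<'E'
from h import *
s=monitor.get_state(); p=s['tcp_pos'];print(s['time_s'],p,s['ee_rot'],s['gripper_width'])
print(shift(p,np.degrees(s['ee_rot'][2]),[.5511,.1096,.139],60.3))
c=cam('side');a,b=proj(c,[.5511,.1096,.149])[0].astype(int); save('s7.png',c['frame'][b-60:b+40,a-60:a+70],5)
E
```

```text
18.5333 [0.54606021 0.10742218 0.18770432] [-3.13139984  0.00946731  1.05286134] 0.6026416407433568
[ 4.4  3.3 48.7  0. ]
```

View pics/s7.png

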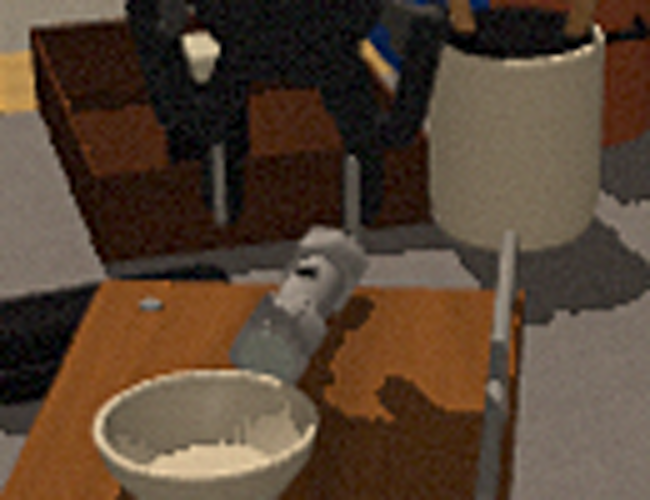

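The crop shows the open fingers straddling the torch barrel, from (220,210) to (360,215), with the torch at (300,300) and the dish clear of them.

Emit:
carry_out(steps=[[[0.003,0.002,0.0,0,0.4],[0.003,0.002,0.015,0,0.4],[0.003,0.002,0.03,0,0.4],[0.003,0.002,0.042,0,0.4],[0.003,0.002,0.048,0,0.4],[0.003,0.002,0.048,0,0.4],[0.003,0.002,0.048,0,0.4]]])

```text
time_s: 19.17
tcp_pos: [0.5547, 0.1105, 0.1459]
ee_rot: [3.141, -0.001, 1.052]
force: [-0.2, -0.8, 1.2]
gripper_width: 0.6
```

```bash
python3 - <<'E'
from h import *
s=monitor.get_state(); p=s['tcp_pos'];print(s['time_s'],p,s['ee_rot'],s['force'])
print(shift(p,np.degrees(s['ee_rot'][2]),[.5511,.1096,.139],60.3))
E
```

```text
19.1667 [0.55469284 0.11048761 0.14592184] [ 3.14109442e+00 -7.28632780e-04  1.05153666e+00] [-0.2207968  -0.78463391  1.23029995]
[-2.6 -2.7  6.9 -0.1]
```

Emit:
carry_out(steps=[[[-0.002,-0.003,0.005,0,0.4],[-0.002,-0.003,0.005,0,0.4],[-0.002,-0.003,0.005,0,0.5],[-0.002,-0.003,0.005,0,0.6],[-0.002,-0.003,0.005,0,0.7],[-0.002,-0.003,0.005,0,0.8],[-0.002,-0.003,0.005,0,0.95],[-0.002,-0.003,0.005,0,0.95],[-0.002,-0.003,0.005,0,0.95]]])

```text
time_s: 19.92
tcp_pos: [0.5506, 0.1103, 0.1409]
ee_rot: [3.141, -0.0, 1.052]
force: [-2.1, -0.2, 5.1]
gripper_width: 0.27
```

Emit:
carry_out(steps=[[[-0.002,-0.003,-0.015,0,0.95],[-0.002,-0.003,-0.04,0,0.95],[-0.002,-0.003,-0.07,0,0.95],[-0.002,-0.003,-0.09,-3,0.95],[-0.002,-0.003,-0.09,-6,0.95],[-0.002,-0.003,-0.09,-9.2,0.95],[-0.002,-0.003,-0.09,-9.2,0.95],[-0.002,-0.003,-0.09,-9.2,0.95]]])

```text
time_s: 20.58
tcp_pos: [0.5467, 0.1092, 0.2295]
ee_rot: [-3.14, 0.001, 1.21]
force: [0.2, 0.2, -2.1]
gripper_width: 0.267
```

```bash
python3 - <<'E'
from h import *
s=monitor.get_state(); p=s['tcp_pos'];print(s['time_s'],p,loc(p),s['ee_rot'],s['force'],s['gripper_width'])
c=cam('top');w=pts(c);L=np.stack([(w-LH)@n_,(w-LH)@y_,w[...,2]],-1); f=c['frame'].astype(int)
# drawer extents: points with z .06-.09 beyond board end
m=(L[...,1]>.075)&(L[...,1]<.27)&(L[...,0]<.02)&(L[...,0]>-.2)
for lo,hi,nm in((.012,.03,'floor'),(.066,.079,'back/end walls'),(.08,.092,'front wall')):
    k=m&(L[...,2]>lo)&(L[...,2]<hi)&((f[...,0]-f[...,2])>25); print(nm,k.sum(),np.round(np.percentile(L[k]*1000,[2,98],axis=0)).tolist())
a,b=proj(c,W_(-.08,.13,.03))[0].astype(int); print(a,b); save('t8.png',c['frame'][b-75:b+75,a-110:a+90],3.9)
E
```

```text
20.5833 [0.54666607 0.10923925 0.2294906 ] [-0.08178942 -0.12928322  0.2294906 ] [-3.14042083e+00  8.67258687e-04  1.21037842e+00] [ 0.15180895  0.17211277 -2.11121049] 0.26685826618352393
floor 2042 [[-149.0, 84.0, 16.0], [-45.0, 194.0, 25.0]]
back/end walls 495 [[-160.0, 82.0, 67.0], [-44.0, 205.0, 76.0]]
front wall 301 [[-92.0, 78.0, 81.0], [-32.0, 205.0, 89.0]]
323 283
```

View pics/t8.png

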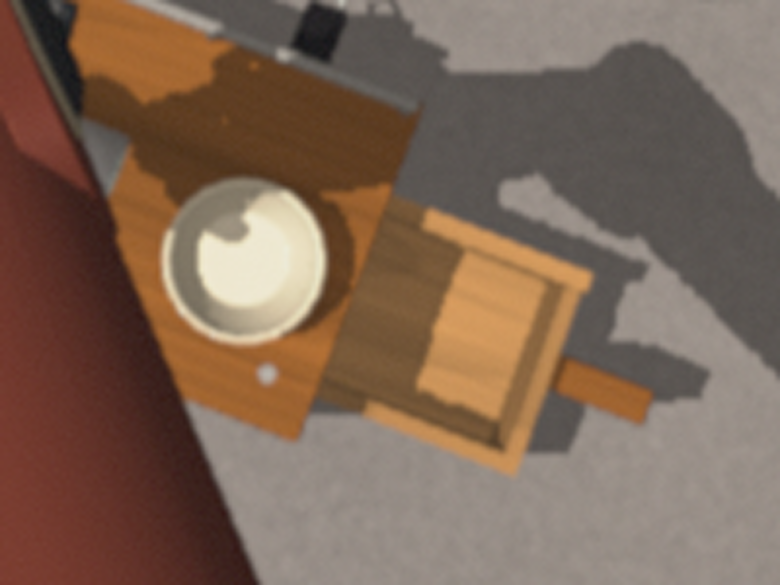

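The crop shows the open drawer with its floor centred at about (455,320), and the dish at (245,260) undisturbed. The torch is held at a gripper width of 0.267. Now I carry it over the drawer.

Emit:
carry_out(steps=[[[-0.015,0,0,0,0.95],[-0.04,-0.002,0,0,0.95],[-0.07,-0.004,0,0,0.95],[-0.1,-0.006,0,0,0.95],[-0.13,-0.008,0,0,0.95],[-0.16,-0.01,0,0,0.95],[-0.19,-0.012,0,0,0.95],[-0.22,-0.013,0,0,0.95],[-0.245,-0.013,0,0,0.95],[-0.26,-0.013,0,0,0.95],[-0.26,-0.013,0.02,0,0.95],[-0.26,-0.013,0.04,0,0.95]]])

```text
time_s: 21.63
tcp_pos: [0.444, -0.131, 0.1904]
ee_rot: [3.138, 0.0, 1.207]
force: [-0.4, 0.8, -2.3]
gripper_width: 0.268
```

Emit:
carry_out(steps=[[[0,0,0.025,0,0.95],[0,0,0.05,0,0.95],[0,0,0.07,0,0.95],[0,0,0.07,0,0.95],[0,0,0.07,0,0.95]]])

```text
time_s: 22.05
tcp_pos: [0.4431, -0.1289, 0.1196]
ee_rot: [-3.139, 0.0, 1.212]
force: [0.0, -0.0, -1.1]
gripper_width: 0.268
```

```bash
python3 st.py; python3 - <<'E'
from h import *
s=monitor.get_state(); p=s['tcp_pos']; print(shift(p,np.degrees(s['ee_rot'][2]),W_(-.095,.131,.029),69.5))
c=cam('side');a,b=proj(c,p)[0].astype(int); save('s9.png',c['frame'][b-50:b+50,a-60:a+70],5)
E
```

```text
22.05 [-95.39692989 130.03447788 119.64907366] [-3.13906215e+00  6.91740428e-05  1.21184938e+00] F 0.025145877796892632 0.04342687275833862 -1.1164061581950036 [-0.01050051 -0.04836988  0.02752105] 0.2679801400817106
[-1.   0.4 90.6 -0.1]
```

View pics/s9.png

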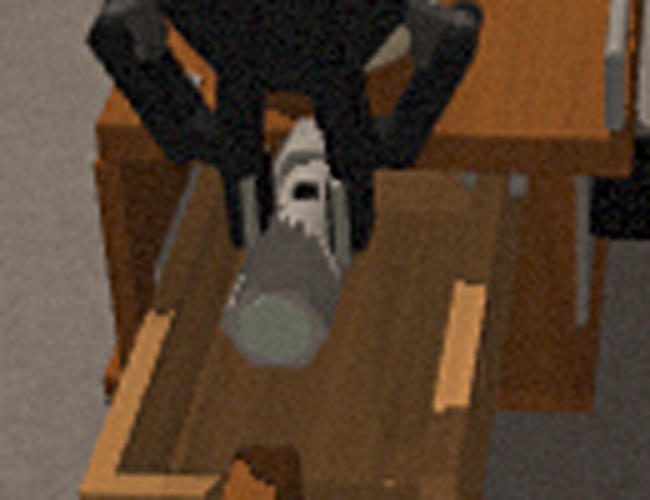

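The crop shows the torch level between the drawer walls and clear of the shelf board. I lower and release it.

Emit:
carry_out(steps=[[[-0.001,0,0.02,0,0.95],[-0.001,0,0.04,0,0.95],[-0.001,0,0.06,0,0.95],[-0.001,0,0.075,0,0.95],[-0.001,0,0.084,0,0.95],[-0.001,0,0.089,0,0.95],[-0.001,0,0.09,0,0.95],[-0.001,0,0.09,0,0.95]]])

```text
time_s: 22.77
tcp_pos: [0.4441, -0.1302, 0.031]
ee_rot: [3.14, -0.0, 1.212]
force: [0.1, -0.0, -1.4]
gripper_width: 0.263
```

```bash
python3 st.py
```

```text
22.7667 [-94.04254467 130.92805459  31.02784618] [ 3.13984466e+00 -2.78285132e-04  1.21201653e+00] F 0.08231699311786742 0.02060590888731683 -1.3766992264935995 [-0.02669408 -0.00630415 -0.01224608] 0.2632928777792921
```

Still about 2 mm up, since the force shows the torch's weight in the hand. I lower until contact, then release.

Emit:
carry_out(steps=[[[0,0,0.001,0,0.95],[0,0,0.002,0,0.95],[0,0,0.003,0,0.95],[0,0,0.003,0,0.95],[0,0,0.003,0,0.8],[0,0,0.003,0,0.65],[0,0,0.003,0,0.5],[0,0,0.003,0,0.5],[0,0,0.003,0,0.5],[0,0,-0.01,0,0.5],[0,0,-0.03,0,0.5],[0,0,-0.06,0,0.5]]])

```text
time_s: 23.77
tcp_pos: [0.4419, -0.1297, 0.0895]
ee_rot: [-3.137, 0.0, 1.213]
force: [1.6, -0.1, -0.3]
gripper_width: 0.498
```

Emit:
carry_out(steps=[[[0,0,-0.03,0,0.5],[0,0,-0.07,0,0.5],[0,0,-0.11,0,0.5],[-0.04,0,-0.15,0,0.5],[-0.08,0,-0.18,0,0.5],[-0.12,0,-0.2,0,0.5],[-0.16,0,-0.2,0,0.5],[-0.2,0,-0.2,0,0.5],[-0.24,0,-0.2,0,0.5],[-0.24,0,-0.2,0,0.5],[-0.24,0,-0.2,0,0.5]]])

```text
time_s: 24.68
tcp_pos: [0.3553, -0.3608, 0.2899]
ee_rot: [-3.141, 0.003, 1.201]
force: [-0.2, -0.5, 0.2]
gripper_width: 0.5
```

```bash
python3 st.py; python3 pin.py s10x.png; python3 - <<'E'
from h import *
c=cam('top');w=pts(c);L=np.stack([(w-LH)@n_,(w-LH)@y_,w[...,2]],-1); f=c['frame'].astype(int)
m=(L[...,1]>.07)&(L[...,1]<.19)&(L[...,0]<-.045)&(L[...,0]>-.145)&(L[...,2]>.03)&(L[...,2]<.07)&(f.max(-1)-f.min(-1)<25)
print('torch',m.sum(),cv2.minAreaRect((L[m][:,:2]*1000).astype(np.float32)),np.percentile(L[m][:,2],[50,97]))
m=(L[...,0]<-.07)&(L[...,0]>-.12)&(abs(L[...,1]-.24)<.06)&(abs(L[...,2]-.097)<.008)
print('grip',cv2.minAreaRect((L[m][:,:2]*1000).astype(np.float32)))
save('t10.png',c['frame'])
E
```

```text
24.6833 [-96.37640934 378.01297537 289.92850491] [-3.1412074   0.00347045  1.20108947] F -0.028853294644132638 0.574498911413526 0.17323736289789415 [-0.04844731 -0.00067812 -0.03371869] 0.5003008906909491
top handle out/al/z 137 [[29.5, -11.8, 77.9], [43.5, 0.4, 81.0], [58.3, 11.9, 84.3]]
side 517 [[2.7, -5.2, 47.5], [33.1, 13.5, 69.1], [58.1, 16.1, 83.2]] px [281. 309.] [244. 264.]
top handle out/al/z 136 [[29.6, -11.9, 77.3], [43.7, 0.1, 80.7], [58.9, 11.6, 84.0]]
side 509 [[2.7, -5.2, 47.1], [33.0, 13.4, 68.3], [57.0, 16.4, 83.1]] px [281. 309.] [244. 264.]
[-0.09535316  0.37135123  0.28994994]
torch 519 ((-92.36073303222656, 132.02296447753906), (103.59757232666016, 35.49032211303711), 89.74139404296875) [0.04816187 0.05410816]
grip ((-93.80924987792969, 231.6852264404297), (21.522031784057617, 55.77440643310547), 0.1955641508102417)
```

View pics/t10.png

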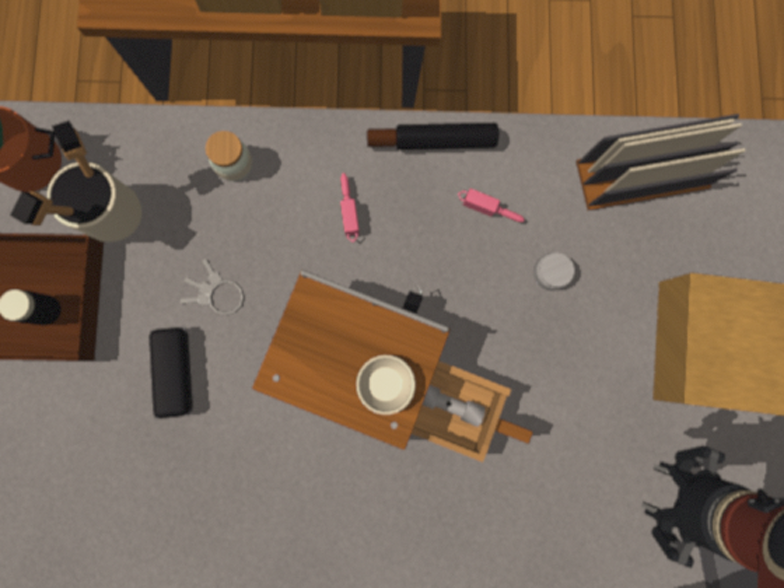

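The picture shows the torch flat in the open drawer at (458,405), the pin in the post at (413,300), and everything else where it started. Handing in.

```bash
python3 -c "
from rig import order; print(order.sign_off())"
```

```text
the job is handed in; nothing more can be done
None
```

I pulled the pin, slid the drawer out to its stop, pushed the same pin back home through the drawer's second hole, and laid the torch flat in the drawer. I handed the job in at about 25 s, with the arm clear of everything.

**Last checks**
- **Drawer:** out by 124.7–124.8 mm of the 125 mm, measured on the finger grip.
- **Pin:** the handle is at its original fully home position. The top view agrees within about 0.6 mm. The side view's outer percentile read 1.1 mm farther in, which I took as noise.
- **Torch:** it lies along the drawer, about 3 mm off the middle across it. Its top is 54 mm above the table against 52 mm expected, so it is flat.
- **Everything else:** the dish, keys, case, tin and the pink look-alikes look unmoved in the final top picture.

**What did not go to plan**
- **No lean:** the moves could not tilt the hand, so I gripped the handle's outer end with the hand upright. It cleared the rail.
- **Pin droop:** after the second grip the pin drooped about 3°, but it went in with about 5 N of friction. The push home read about 21 N. I did not see the shaft in the drawer's second hole directly; I inferred it from the pin seating fully and the drawer being at its stop.

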